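Seal the roast-duck hot box for the delivery run

TASK

Get the hot box ready to travel: bring its lid fully down, shut the steam vent on the lid by pressing its orange tab down while sliding the cover along its rails, so that the tab springs up again at the far end, and swing the red-knobbed latch handle up over the wedge plate on the lid until it drops into the notch. Leave the soy bottle, sauce pots, bowl and takeaway tubs around it standing where they are.

Things in the scene. Friction and masses are not known exactly. Their poses are not given: they have to be found in the camera images.
- hotbox: Insulated carrier, a dark grey box 280 (its x) by 420 (its y) by 150 mm high, fixed to the counter; with the lid shut its top is 195 mm high. Origin at the centre of its underside on the counter, x from its front (latch side, nearest the robot) to its back (hinge side), z up. The yaw and place vary. All offsets below written 'box (x, y, z)' are mm in this frame.
- lid (a joint): Opening angle of the lid, rad: 0 fully down, about 0.35 to 0.55 at the start. The lid (245 by 420 by 45 mm) is hinged along the back top edge, box (140, any, 150); its front edge, at box x = -105 when shut, lifts. A stiff hinge holds it where it is left: 3 to 5 N downward near its front edge moves it, and it stops rigidly at 0.
- lid_press (a point): A bare spot on the lid's top face near its front edge, good to push on; moves with the lid. With the lid shut it is at box (-85, -60, 195). Pushed straight down from where it stands the lid closes; the push then meets the lid slightly farther back, still on bare lid.
- vent (a joint): How far the vent cover has slid, m: 0 open (steam slots bare), 0.045 fully shut. It slides along the box's +y. Light friction (1 N). The cover is light grey, 60 mm along y, between two black rails 112 mm long.
- vent_tab (a joint): How far the tab is pressed in, m: 0 up, 0.005 fully down (rigid stop). Its spring takes 2 N to start and 5.6 N fully down. While up, its two side ears stand in gaps of the rails' lips and lock the cover at either end; pressed down 2.5 mm or more it can slide. Let go at the far end it springs up and locks the cover shut.
- vent_pad (a point): Centre of the pad on top of the orange tab (pad 36 mm across by 33 mm along the slide, the pad stands 6 mm above the rails' lips while up). Moves with the tab. Lid shut and vent open: box (0, -154, 215); vent shut: box (0, -109, 215). Its y axis is the slide direction (box +y). At the pad's +y end stands a cross ridge 5 mm thick and 6 mm high to push against.
- latch (a joint): Turn of the latch lever about its upright post, rad, clockwise seen from above: 0 is the parked stop, where the lever points 0.35 rad forward of (outside) the box's +y; start 0 to 0.3. At 0.35 it points along the box's +y, at 1.92 along the box's +x, over the lid, with its roller in the middle of the notch. It stops at 1.97; in the notch it can lie anywhere from 1.87 to 1.97. It stays where it is left; 1 to 4 N at the knob turns it.
- latch_lift (a joint): How high the lever has been lifted on its post, m: 0 resting low, stop at 0.016. A spring and its weight press it down with 7 to 9 N. With the lid shut, the roller under the lever, 75 mm from the post, meets the ramp at latch = about 1.05, climbs 8 mm by 1.55 and drops back to 0 in the notch at about 1.87. The lever must be free to rise and fall. Turned before the lid is down, it bars the lid.
- latch_knob (a point): Centre of the red upright knob at the lever's free end: 24 mm in diameter, 42 mm tall (21 mm above and below this point), 125 mm from the post's axis. It stands on the lever bar, 16 mm wide and 10 mm thick, whose top is 21 mm below this point. Box z = 239 with the lever low. The underside of the bar passes 13 mm above the lid's top (lever low); the wedge plate rises at most 13 mm above the lid.
- latch_pivot (a point): On the axis of the latch post, on the box's front rim, at the height of the knob's centre when the lever is low: box (-124, 0, 239). The steel post is 22 mm thick, its cap 240 mm above the counter.
- notch (a point): Floor of the notch in the wedge plate on the lid, where the roller ends; with the lid shut at box (-49, 0, 197). The wedge plate is bright steel, about 100 by 30 mm, its ramp rising from the side that the lever comes from.
- soy_mid (a point): Half-way up an amber soy bottle, 64 mm in diameter, 200 mm tall, standing to the right of the box (robot's view). Bystander.
- pots_mid (a point): Half-way up a stack of three brown sauce pots with white lids, 74 mm in diameter, 99 mm tall, standing to the left of the box. Bystander.
- bowl_mid (a point): Half-way up a white bowl, 130 mm in diameter, 55 mm tall, on the left near the robot. Bystander.
- tubs_mid (a point): Half-way up a stack of two black takeaway tubs, 120 by 170 by 94 mm, on the right. Bystander.

How it is judged:
By the outcome, as a careful person would: the job done as asked, in the order asked, and still so for the second after the job is handed in, with the robot touching nothing.
It also fails if it takes over 51 s, if anything falls off the work surface, if the arm or the gripper's body presses on something with over 40 N, if the wrist force passes 120 N, or if a joint passes its speed limit or range.

ROBOT

A 6-joint arm with a two-finger parallel gripper is mounted at the origin on the work surface. World frame = base frame: x ahead of the robot, y to its left, z up, the work surface at z = 0. Lengths are in m, angles in degrees, forces in N, time in s.
With the tool pointing down it reaches from about 0.4 to 0.825 m from the base axis. Payload 7 kg.
Tool frame: the origin (TCP) lies midway between the tips of the shut fingers; the grasp point (between the pads) lies 19 mm behind it; z points along the fingers, x is the direction in which the jaws open and shut, and the axes are right-handed (so a half turn about z gives the same grasp; the last joint's range is limited). The gripper opens to 88 mm and grips with 3 to 60 N. Pads are 19 mm wide; open, the fingers measure 130 mm over their backs; the gripper's body (78 mm by 193 mm) begins 47 mm behind the grasp point.
Start: joints at [-56.259, 20.546, 0.682, 0, -70.136, -16.507], TCP at [0.2, -0.645, 0.227] pointing down, gripper open.
Joint ranges: [-176.03, 176.03], [-82.01, 121.73], [-58.28, 71.71], [-173.87, 95.51], [-174.79, -0.11], [-173.66, 173.66]. Speed limits (degrees/s): [136.94, 136.94, 172.46, 180, 180, 180].

INTERFACE

Orientations are given as [roll, pitch, yaw] about the fixed x, y, z axes, in that order (R = Rz(yaw) Ry(pitch) Rx(roll)).
In Python, from plant import * gives the robot as it stands. The module is installed in compiled form; this text tells all that it offers.
- The arm moves only by the shell command python3 -m pendant 'ROWS' [OPENING]. ROWS is JSON, a list that holds one entry, the list of rows, each a list of 6 numbers: the shift along the world's x, y, z in mm, then the turn, a rotation vector about the world's x, y, z in degrees. A call has 1 to 10 rows; each row is the pose to reach, as a shift and turn from the pose commanded when the call began; what a row does not reach only later rows make up. A row lasts 1/8 s, in which the tool goes at most 62.5 mm and 10.7 degrees, less where a joint would pass 70% of its speed; a pose out of reach is approached as far as the arm can. A call with a gripper value outside its range is refused whole. OPENING is the closure, from -1 (fully open) to 1 (shut), set as the call begins (- or left out, the last holds). The fingers move at their own pace and stop on an object; the grip force is fixed at half the most. Time passes only in rows, so rows that repeat a pose let the fingers close. It gives the time, the measured TCP pose, the force and the opening at its end, in the units of the state.
- get_obs(): the state, without advancing time (a new reading comes with each control period).
- snapshot(name): name is "side" or "top" or "wrist"; returns a dict with "pixels" (400x640x3 uint8, red, green, blue), "depth" (400x640 float32, m along the optical axis (not along the pixel's ray), 0 where there is no reading), "fx", "fy", "cx", "cy" (pixels), "pose" (4x4, takes a point from camera to world coordinates); the wrist camera has in their place "tool_from_camera" (4x4, takes a point from camera to tool coordinates, whose origin is the TCP and whose axes are the tool frame's). Camera axes: x right, y down, z forward; pixel columns grow to the right and rows downward; lengths in m; the calibration is good to about 2 mm. The wrist camera is an equidistant fisheye: a pixel r from the principal point sees the ray r / f radians off the axis. A picture is of the moment at which its call begins: read the wrist's pose just before it.
- close_job(): hands the job in, once; it reports no verdict.
The state is a dict: "clock": time; "joint_pos": joint angles; "qvel": joint speeds; "tau": joint torques, N m; "tool_pos": TCP position; "orientation": TCP orientation; "force": force on the tool from outside, world axes, zero at the start; "moment": the same for the moment, N m; "opening": finger opening in m.
Only numpy, scipy, OpenCV 4.12 (cv2) and the standard library are available. Lean on these libraries where they do the work, as an engineer would, in place of code of your own. Each camera call takes 0.05 s, during which the arm holds its last target. There are 200 camera calls.

## Working session

There is one attempt and no reset: what is moved stays moved. The work goes in short steps, Python scripts to look and compute and a shell command to move; the robot and the scene stay as the last step left them, time stands still between calls to the robot, and variables do not carry over. Pictures are saved under pics/ and viewed, about 8 in all and at most 12, crops included, and the job is handed in when it is done.

```bash
mkdir -p pics
python3 - <<'E'
from plant import *
import cv2,numpy as np,pickle
o=get_obs();print(o)
for n in("top","side"):
    s=snapshot(n);pickle.dump(s,open(f"pics/{n}.pkl","wb"))
    cv2.imwrite(f"pics/{n}0.png",s["pixels"][:,:,::-1]);print(n,s["fx"],s["cx"],s["cy"],np.round(s["pose"],3).tolist())
E
```

```text
{'clock': 0.0, 'joint_pos': array([-5.62592908e+01,  2.05911548e+01,  6.35139534e-01, -1.95520290e-02,
       -7.01357798e+01, -1.65079691e+01]), 'qvel': array([-0.04598909, -0.03365671, -0.06239505, -0.04062148,  0.01066062,
        0.03460416]), 'tau': array([ 7.56708178e-04, -5.82724249e+01,  2.93054527e+01,  6.99665576e+00,
        7.05490995e-03, -1.89223783e-04]), 'tool_pos': array([ 0.19981676, -0.64424815,  0.22563801]), 'orientation': array([-1.79991537e+02, -9.32343439e-02,  1.07226075e+02]), 'force': array([-0.12534296, -0.64141448,  0.04338261]), 'moment': array([-0.02403132,  0.02923415,  0.03733179]), 'opening': 0.08732591361971852}
top 461.76894298336146 313.5834821065887 195.57347534505305 [[0.029, -0.975, 0.22, 0.184], [-1.0, -0.028, 0.008, -0.045], [-0.002, -0.22, -0.976, 1.909], [0.0, 0.0, 0.0, 1.0]]
side 451.57483307017117 326.7060004061417 192.25867891389396 [[-0.872, -0.256, 0.418, -0.157], [-0.49, 0.465, -0.737, 1.205], [-0.006, -0.847, -0.531, 1.077], [0.0, 0.0, 0.0, 1.0]]
```

View pics/top0.png

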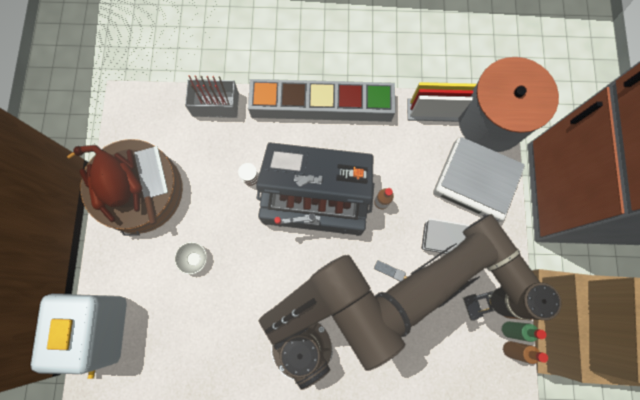

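View pics/side0.png

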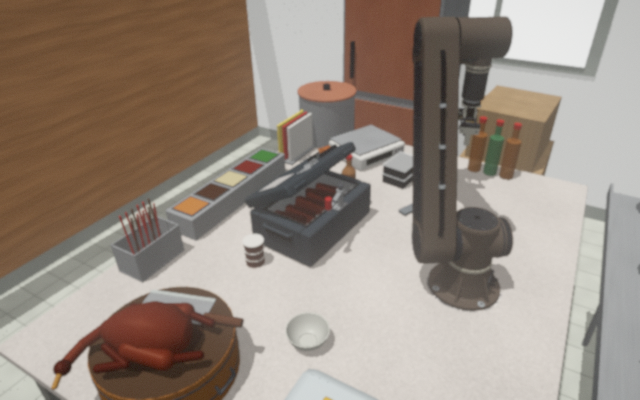

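The top view shows the box centred near px (317,188), the red knob at (278,220), and the orange tab at (360,173). The side view shows the lid open, with the pots at (255,250). Next I'll get 3D numbers from the depth images.

```bash
cat > h.py <<'E'
import numpy as np,cv2,pickle
from plant import *
def cloud(s):
    v,u=np.mgrid[:400,:640];d=s["depth"]
    P=np.stack([(u-s["cx"])/s["fx"]*d,(v-s["cy"])/s["fy"]*d,d],-1)
    return P@s["pose"][:3,:3].T+s["pose"][:3,3]
def wcast(s,u,v,z,R,t):
    "wrist fisheye pixel -> world point on plane z"
    T=s["tool_from_camera"];a=np.array([(u-s["cx"])/s["fx"],(v-s["cy"])/s["fy"]]);r=np.hypot(*a)
    d=np.r_[a/max(r,1e-9)*np.sin(r),np.cos(r)]
    d=R@T[:3,:3]@d;o=R@T[:3,3]+t
    return o+d*(z-o[2])/d[2]
E
python3 - <<'E'
from h import *
s=pickle.load(open("pics/top.pkl","rb"));W=cloud(s);p=s["pixels"].astype(int);r,g,b=p[...,0],p[...,1],p[...,2]
v,u=np.mgrid[:400,:640]
roi=(u>250)&(u<380)&(v>135)&(v<240)
red=roi&(r>140)&(g<90)&(b<90)&(u<290);print("knob",red.sum(),np.median(W[red],0))
org=roi&(r>170)&(g>60)&(g<150)&(b<90)&(u>330);print("tab",org.sum(),np.median(W[org],0),np.c_[u[org],v[org]].mean(0))
dark=roi&(p.max(2)<95)&(W[...,2]>.12)
n,l,st,c=cv2.connectedComponentsWithStats(dark.astype(np.uint8))
print(st,c)
top=roi&(W[...,2]>.13)&(u<374)
rc=cv2.minAreaRect((W[top][:,:2]*1000).astype(np.float32));print(rc,cv2.boxPoints(rc))
# front rim and lid edges
for uu in (270,285,300,315,330,345,360): print(uu,[(vv,*np.round(W[vv,uu]*1000).astype(int)) for vv in range(138,240,6)])
img=cv2.resize(s["pixels"][130:245,235:405,::-1],None,fx=4.6,fy=4.6,interpolation=cv2.INTER_CUBIC);cv2.imwrite("pics/crop.png",img)
E
```

```text
knob 30 [0.46244697 0.09957543 0.25822983]
tab 71 [ 0.64280359 -0.19024081  0.27921154] [357.90140845 172.43661972]
[[     0      0    640    400 250380]
 [   256    144    118     88   5575]
 [   260    198      1      2      2]
 [   260    217     14      4     35]
 [   311    221      3      2      3]
 [   281    223      3      1      3]
 [   277    224      2      1      2]] [[319.46481748 199.86546849]
 [321.47748879 182.93058296]
 [260.         198.5       ]
 [265.85714286 219.05714286]
 [312.         221.66666667]
 [282.         223.        ]
 [277.5        224.        ]]
((477.6578063964844, -23.68975830078125), (455.3363037109375, 580.2653198242188), 84.63298797607422) [[ 167.50212 -223.22221]
 [ 745.2236  -277.49738]
 [ 787.8135   175.8427 ]
 [ 210.09204  230.11786]]
270 [(138, np.int64(869), np.int64(170), np.int64(-7)), (144, np.int64(772), np.int64(146), np.int64(194)), (150, np.int64(740), np.int64(143), np.int64(216)), (156, np.int64(709), np.int64(139), np.int64(237)), (162, np.int64(680), np.int64(136), np.int64(257)), (168, np.int64(652), np.int64(133), np.int64(27
[... 5173 characters left out ...]
int64(203)), (162, np.int64(700), np.int64(-203), np.int64(223)), (168, np.int64(666), np.int64(-200), np.int64(258)), (174, np.int64(636), np.int64(-198), np.int64(282)), (180, np.int64(611), np.int64(-197), np.int64(291)), (186, np.int64(589), np.int64(-197), np.int64(291)), (192, np.int64(563), np.int64(-196), np.int64(307)), (198, np.int64(541), np.int64(-196), np.int64(306)), (204, np.int64(553), np.int64(-211), np.int64(146)), (210, np.int64(529), np.int64(-211), np.int64(147)), (216, np.int64(505), np.int64(-212), np.int64(147)), (222, np.int64(482), np.int64(-212), np.int64(148)), (228, np.int64(459), np.int64(-212), np.int64(144)), (234, np.int64(449), np.int64(-222), np.int64(46))]
```

View pics/crop.png

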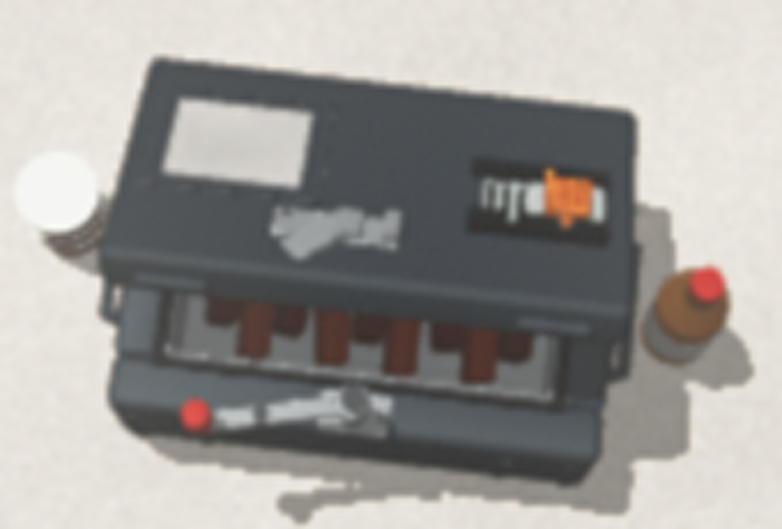

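The crop shows the knob at (196,414), the post cap at about (357,402), the wedge plate at (335,230), and the tab at (572,195) on the −y side. Next I'll fit the box frame.

Run:
```python
from h import *
s=pickle.load(open("pics/top.pkl","rb"));W=cloud(s)
def cast(u,v,z):
    d=s["pose"][:3,:3]@np.array([(u-s["cx"])/s["fx"],(v-s["cy"])/s["fy"],1]);o=s["pose"][:3,3];return (o+d*(z-o[2])/d[2])*1000
c=lambda x,y:(235+(x+.5)/4.6-.5,130+(y+.5)/4.6-.5)
k=cast(*c(196,414),.258);p=cast(*c(357,402),.240);print("knob",k,"post",p,np.linalg.norm((k-p)[:2]))
A=cast(*c(115,403),.148);B=cast(*c(590,484),.148);print("front edge",A,B,np.degrees(np.arctan2(*(A-B)[:2])))
C=cast(*c(155,60),.18);D=cast(*c(634,113),.18);print("hinge edge",C,D,np.degrees(np.arctan2(*(C-D)[:2])))
# lid plane
m=np.zeros((400,640),bool);m[150:190,268:365]=1;Q=W[m];q=np.linalg.lstsq(np.c_[Q[:,:2],np.ones(len(Q))],Q[:,2],rcond=None)[0];print("plane",q,np.arctan(np.hypot(*q[:2])),np.degrees(np.arctan2(-q[1],-q[0])))
e=p[:2]
for yaw in(-5,-6.5,-8):
  a=np.radians(yaw);R=np.array([[np.cos(a),-np.sin(a)],[np.sin(a),np.cos(a)]]);o=e-R@[-124,0]
  print(yaw,"orig",o,"lidpress_open(.5)",o+R@[-36,-60],"pad shut",o+R@[0,-154],"knob in box",R.T@(k[:2]-o),"front y",(R.T@(A[:2]-o)),R.T@(B[:2]-o),R.T@(C[:2]-o),R.T@(D[:2]-o))
```

```text
knob [463.13196195  98.63213721 258.        ] post [479.56009875 -27.65188991 240.        ] 127.34810239740358
front edge [489.11098079 176.73650363 148.        ] [ 432.12505301 -222.94265645  148.        ] 8.114494293110363
hinge edge [782.2762596  154.82047549 180.        ] [ 746.47132155 -255.30715826  180.        ] 4.989382622030344
plane [-1.45490176  0.01568679  1.21817027] 0.9686504514164331 -0.6177407420125535
-5 orig [603.08824131 -38.45920201] lidpress_open(.5) [561.99588761 -95.09327716] pad shut [ 589.66625693 -191.87318552] knob in box [-151.37200096  124.37167181] front y [-132.2990842   204.44304822] [-154.23382926 -198.68186285] [161.66071993 208.1614548 ] [ 161.73700902 -203.52612545]
-6.5 orig [602.76300885 -41.68908842] lidpress_open(.5) [560.20222922 -97.22808406] pad shut [ 585.32971393 -194.69915419] knob in box [-154.61829208  123.61253729] front y [-137.64793541  204.15574599] [-149.02258403 -199.40520893] [156.1137995  215.56784897] [ 166.96678695 -195.97665922]
-8 orig [602.35333927 -44.90935443] lidpress_open(.5) [558.35330274 -99.31520692] pad shut [ 580.92068172 -197.41063702] knob in box [-157.84359896  122.76868491] front y [-142.98743302  203.72852562] [-143.79418957 -199.99189263] [150.37490305 222.8265037 ] [ 171.99715078 -188.29288037]
```

```bash
python3 -m pendant '[[[10,20,50,0,0,5],[40,60,90,0,0,14],[80,110,120,0,0,23],[120,160,140,0,0,32],[160,210,150,0,0,41],[195,265,160,0,0,49],[230,320,170,0,0,57],[265,375,180,0,0,64],[300,430,190,0,0,67],[330,480,194,0,0,67]]]' 1 && python3 -m pendant '[[[30,50,0,0,0,0],[30,65,0,0,0,0],[30,65,0,0,0,0]]]'
cat > look.py <<'E'
from h import *
import sys
from scipy.spatial.transform import Rotation as Ro
o=get_obs();s=snapshot("wrist")
s["R"]=Ro.from_euler("xyz",o["orientation"],degrees=True).as_matrix();s["t"]=o["tool_pos"]
pickle.dump(s,open(f"pics/{sys.argv[1]}.pkl","wb"))
cv2.imwrite(f"pics/{sys.argv[1]}.png",s["pixels"][:,:,::-1])
print(o["clock"],o["tool_pos"],o["orientation"],o["force"],o["opening"],np.round(o["joint_pos"],1))
E
python3 look.py w1
```

```text
clock: 1.35
tool_pos: [0.5171, -0.1848, 0.4185]
orientation: [180.0, 0.0, 174.3]
force: [1.2, -1.5, -0.3]
opening: 0.001
clock: 1.72
tool_pos: [0.5464, -0.1209, 0.4177]
orientation: [-180.0, -0.1, 174.3]
force: [0.6, -0.7, 0.7]
opening: 0.0004
1.725 [ 0.54635517 -0.12085171  0.41768363] [-1.79990277e+02 -5.15895220e-02  1.74342550e+02] [ 0.55588737 -0.7473018   0.68460547] 0.00042284886002677335 [  7.6   6.    5.8  -0.  -89.9 -13.2]
```

View pics/w1.png

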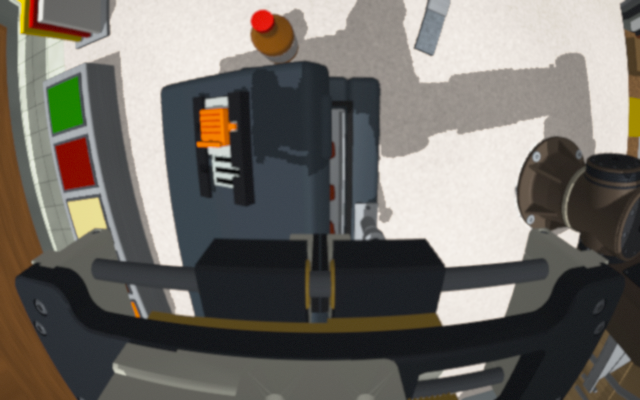

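The wrist view shows the lid's front edge at u≈327 and the orange tab at (215,127), and the press spot is clear. Now I'll close the lid.

```bash
python3 -m pendant '[[[20,33,-40,0,0,0],[20,33,-90,0,0,0],[20,33,-110,0,0,0],[20,33,-130,0,0,0],[20,33,-150,0,0,0],[20,33,-170,0,0,0],[20,33,-190,0,0,0],[20,33,-207,0,0,0],[20,33,-219,0,0,0],[20,33,-225,0,0,0]]]' && python3 -m pendant '[[[0,0,-2,0,0,0],[0,0,-4,0,0,0],[0,0,-4,0,0,0]]]'
```

```text
clock: 3.02
tool_pos: [0.5653, -0.0905, 0.1949]
orientation: [-179.9, -0.0, 174.2]
force: [-20.8, 9.6, 43.6]
opening: -0.0001
clock: 3.4
tool_pos: [0.5653, -0.0905, 0.1949]
orientation: [-179.9, 0.1, 174.2]
force: [-21.6, 4.5, 41.2]
opening: 0.0007
```

The lid hit its stop: the tip is at z=0.195 with a firm force. I'll lift and look at the vent.

```bash
python3 -m pendant '[[[0,0,50,0,0,0],[10,-20,90,0,0,0],[22,-40,110,0,0,0],[22,-40,110,0,0,0],[22,-40,110,0,0,0]]]' && python3 look.py w2
python3 - <<'E'
from h import *
s=pickle.load(open("pics/w2.pkl","rb"));p=s["pixels"].astype(int)
m=((p[...,0]>190)&(p[...,1]>70)&(p[...,1]<170)&(p[...,2]<80)).astype(np.uint8)
n,l,st,c=cv2.connectedComponentsWithStats(m);i=1+st[1:,4].argmax();print(st[i],c[i])
rc=cv2.minAreaRect(np.argwhere(l==i)[:,::-1].astype(np.float32));print(rc)
x,y,w,h=st[i,:4]
for q in[(x,y),(x+w,y),(x+w,y+h),(x,y+h),c[i]]:print(q,wcast(s,*q,.215,s["R"],s["t"]))
cv2.imwrite("pics/w2c.png",cv2.resize(s["pixels"][40:260,100:400,::-1],None,fx=2.6,fy=2.6,interpolation=cv2.INTER_CUBIC))
E
```

```text
clock: 4.03
tool_pos: [0.5878, -0.129, 0.2981]
orientation: [180.0, -0.1, 174.2]
force: [0.1, 0.1, -0.0]
opening: 0.0006
4.025 [ 0.5877777  -0.12903927  0.29811806] [ 1.79980385e+02 -6.43035928e-02  1.74162404e+02] [ 0.08901318  0.0978614  -0.01100733] 0.0005525818147057175 [  6.2  11.6  -2.4  -0.  -76.1 -12. ]Traceback (most recent call last):
  File "<stdin>", line 4, in <module>
ValueError: attempt to get argmax of an empty sequence
```

Run:
```python
from h import *
s=pickle.load(open("pics/w2.pkl","rb"))
cv2.imwrite("pics/w2c.png",cv2.resize(s["pixels"][40:260,180:480,::-1],None,fx=2.6,fy=2.6,interpolation=cv2.INTER_CUBIC))
h=cv2.cvtColor(s["pixels"],cv2.COLOR_RGB2HSV)
m=cv2.inRange(h,(4,150,90),(20,255,255));n,l,st,c=cv2.connectedComponentsWithStats(m);print([(st[i],c[i]) for i in range(1,n) if st[i,4]>60])
i=1+st[1:,4].argmax();x,y,w,h=st[i,:4]
for q in[(x,y),(x+w,y),(x+w,y+h),(x,y+h),c[i]]:print(q,wcast(s,*q,.215,s["R"],s["t"]))
```

```text
[(array([ 265,    0,   56,   42, 1802], dtype=int32), array([293.14317425,  19.20865705])), (array([  0,  12,  58,  16, 131], dtype=int32), array([27.95419847, 20.70229008])), (array([ 271,  110,   65,   48, 2258], dtype=int32), array([302.52745793, 133.54915855])), (array([   0,  139,   76,  261, 7140], dtype=int32), array([ 19.84719888, 316.53585434]))]
(np.int32(0), np.int32(139)) [ 0.97288142 -0.24803485  0.215     ]
(np.int32(76), np.int32(139)) [ 0.82055212 -0.21734657  0.215     ]
(np.int32(76), np.int32(400)) [1.09809089 0.22683519 0.215     ]
(np.int32(0), np.int32(400)) [1.72843922 0.46760082 0.215     ]
[ 19.84719888 316.53585434] [1.10511238 0.02267364 0.215     ]
```

View pics/w2c.png

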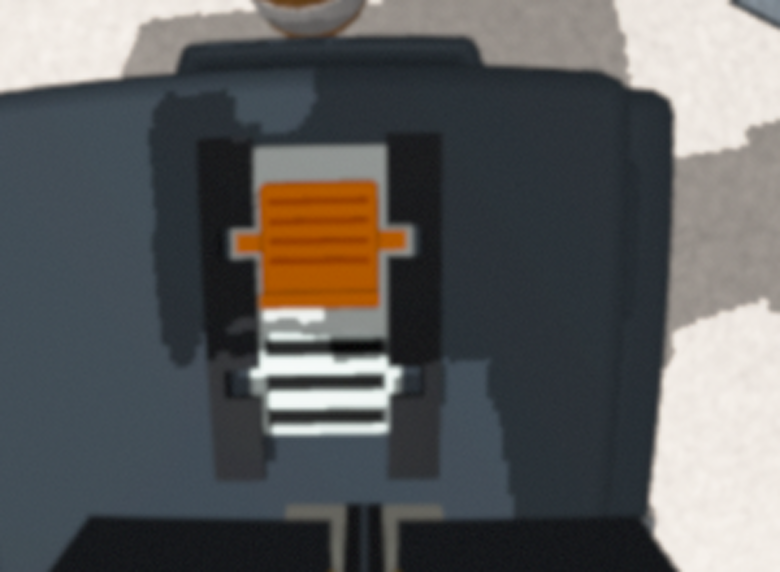

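The crop shows the tab pad at (262–377, 182–306), with its ridge at the lower (+y) edge, ears at row 242, and rails parallel to the tool axes.

Run:
```python
from h import *
s=pickle.load(open("pics/w2.pkl","rb"));f=lambda x,y,z:wcast(s,180+(x+.5)/2.6-.5,40+(y+.5)/2.6-.5,z,s["R"],s["t"])*1000
for n,x,y,z in[("tl",262,182,215),("tr",377,182,215),("br",380,306,221),("bl",260,306,221),("ridge back edge",320,290,221),("earsL",232,242,209),("earsR",412,242,209),("railTL",198,140,209),("railTR",442,133,209),("railBL",217,478,209),("railBR",440,478,209)]:
    print(n,f(x,y,z/1000).round(1))
print(s["R"][:,0])
```

```text
tl [ 611.4 -207.2  215. ]
tr [ 577.4 -203.3  215. ]
br [ 580.3 -166.9  221. ]
bl [ 615.7 -170.7  221. ]
ridge back edge [ 597.4 -173.5  221. ]
earsL [ 623.7 -189.8  209. ]
earsR [ 568.5 -183.8  209. ]
railTL [ 630.4 -222.8  209. ]
railTR [ 556.2 -216.5  209. ]
railBL [ 640.  -112.9  209. ]
railBR [ 565.9 -105.5  209. ]
[-0.99481356  0.10170903  0.00112231]
```

```bash
python3 -m pendant '[[[4,-40,-20,0,0,0],[8,-60,-50,0,0,0],[8,-60,-70,0,0,0],[8,-60,-78,0,0,0],[8,-60,-84,0,0,0],[8,-60,-89,0,0,0],[8,-60,-89.5,0,0,0],[8,-60,-89.5,0,0,0]]]'
```

```text
clock: 5.08
tool_pos: [0.5966, -0.1884, 0.2104]
orientation: [180.0, 0.0, 174.3]
force: [-2.8, 2.0, 4.2]
opening: 0.0004
```

```bash
python3 -m pendant '[[[0,0,-2.5,0,0,0],[0,0,-2.5,0,0,0],[0.5,5,-2.5,0,0,0],[1,11,-2.5,0,0,0],[1.6,17,-2.5,0,0,0],[2.2,23,-2.5,0,0,0],[2.8,29,-2.5,0,0,0],[3.3,35,-2.5,0,0,0],[3.9,41,-2.5,0,0,0],[3.9,41,-2.5,0,0,0]]]'
```

```text
clock: 6.32
tool_pos: [0.6004, -0.1481, 0.2095]
orientation: [-179.9, 0.1, 174.3]
force: [-6.7, 2.2, 15.3]
opening: 0.0007
```

```bash
python3 -m pendant '[[[0.3,4,0,0,0,0],[0.6,7,0,0,0,0],[0.9,10,0,0,0,0],[0.9,10,0,0,0,0]]]'; python3 -m pendant '[[[0.2,2,0,0,0,0],[0.3,4,0,0,0,0],[0.3,4,0,0,0,0]]]'
```

```text
clock: 6.82
tool_pos: [0.6024, -0.1394, 0.2096]
orientation: [-179.9, 0.2, 174.3]
force: [-3.1, -5.2, 10.6]
opening: 0.0011
clock: 7.2
tool_pos: [0.6024, -0.1383, 0.2096]
orientation: [-179.6, 0.2, 174.2]
force: [-1.0, -17.9, 7.8]
opening: 0.0005
```

End stop reached (18 N reaction). I'll release and look.

```bash
python3 -m pendant '[[[0,-3,0,0,0,0],[0,-3,6,0,0,0],[0,-2,40,0,0,0],[0,20,80,0,0,0],[0,50,95,0,0,0],[0,55,95,0,0,0],[0,55,95,0,0,0]]]' && python3 look.py w3
python3 - <<'E'
from h import *
s=pickle.load(open("pics/w3.pkl","rb"))
cv2.imwrite("pics/w3c.png",cv2.resize(s["pixels"][40:260,180:480,::-1],None,fx=2.6,fy=2.6,interpolation=cv2.INTER_CUBIC))
E
```

```text
clock: 8.07
tool_pos: [0.6014, -0.0785, 0.3013]
orientation: [180.0, -0.0, 174.3]
force: [0.2, -0.3, -0.9]
opening: 0.0003
8.075 [ 0.60138804 -0.07847936  0.30132242] [ 1.79994866e+02 -4.09821506e-02  1.74277627e+02] [ 0.19600953 -0.25936094 -0.88669199] 0.0003183549706610551 [ 11.   12.   -1.5  -0.  -76.6 -16.7]
```

View pics/w3c.png

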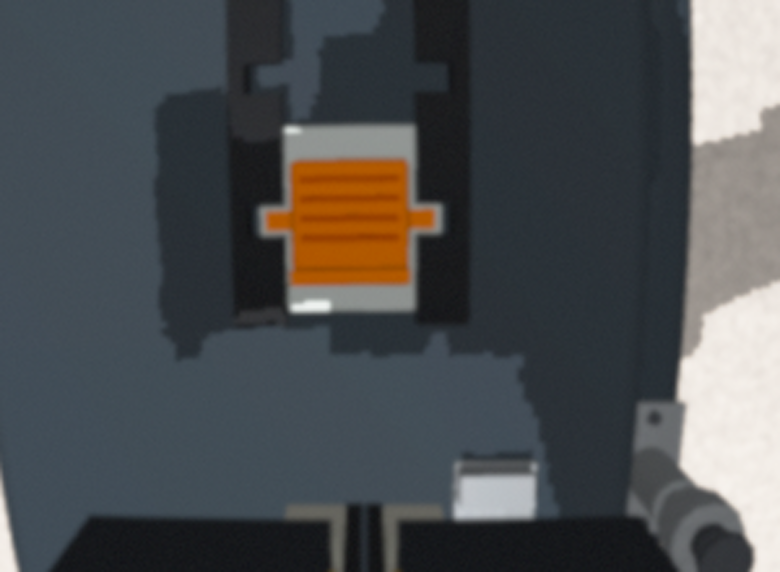

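The ears now stand up in the far gaps (row 218), and the cover has moved to the rails' +y end with the slots covered. The vent is shut and locked. Next I'll look at the knob and post.

```bash
python3 -m pendant '[[[-20,50,30,0,0,0],[-45,100,40,0,0,0],[-70,150,40,0,0,0],[-95,200,40,0,0,0],[-115,245,40,0,0,0],[-125,265,40,0,0,0],[-125,265,40,0,0,0],[-125,265,40,0,0,0]]]' 0.2 && python3 look.py w4
python3 - <<'E'
from h import *
s=pickle.load(open("pics/w4.pkl","rb"))
cv2.imwrite("pics/w4c.png",cv2.resize(s["pixels"][20:280,170:480,::-1],None,fx=2.3,fy=2.3,interpolation=cv2.INTER_CUBIC))
h=cv2.cvtColor(s["pixels"],cv2.COLOR_RGB2HSV)
m=cv2.inRange(h,(0,170,80),(4,255,255))|cv2.inRange(h,(174,170,80),(180,255,255));n,l,st,c=cv2.connectedComponentsWithStats(m);print([(st[i],c[i].round(1),(wcast(s,*c[i],.26,s["R"],s["t"])*1000).round(1)) for i in range(1,n) if st[i,4]>60])
E
```

```text
clock: 9.12
tool_pos: [0.4768, 0.1855, 0.3416]
orientation: [-180.0, -0.0, 174.2]
force: [0.1, -0.4, -0.1]
opening: 0.035
9.125 [0.47684263 0.18554347 0.34155218] [-1.79952551e+02 -3.03979458e-02  1.74210393e+02] [ 0.14411868 -0.38485333 -0.07795868] 0.035038790914115506 [ 43.3   1.7  -8.3   0.  -80.  -49.1]
[(array([   0,    0,   28,   56, 1269], dtype=int32), array([12.5, 23.2]), array([811.9, -65.9, 260. ])), (array([308,  81,  29,  27, 616], dtype=int32), array([321.9,  94.3]), array([467.5,  99. , 260. ]))]
```

View pics/w4c.png

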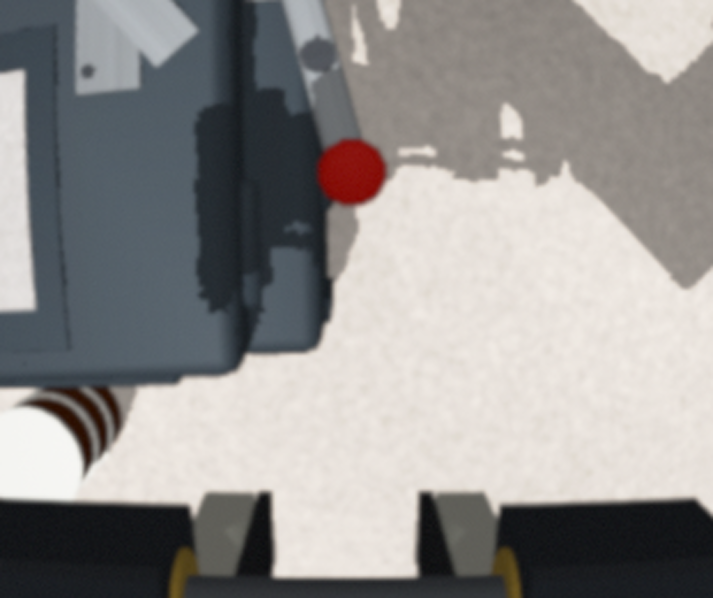

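The knob is at crop (351,172), world (467.5, 99.0), and the lever points to about 99°. I'll straddle it with loose fingers.

```bash
python3 -m pendant '[[[-5,-45,-20,0,0,8],[-9,-86,-40,0,0,15],[-9.5,-86.5,-50,0,0,15],[-9.5,-86.5,-60,0,0,15],[-9.5,-86.5,-75,0,0,15],[-9.5,-86.5,-90,0,0,15],[-9.5,-86.5,-105,0,0,15],[-9.5,-86.5,-105,0,0,15],[-9.5,-86.5,-105,0,0,15]]]'
python3 - <<'E'
import numpy as np
P=np.array([487,-24.5]);r=124.5;a0=99
p=lambda a:P+r*np.array([np.cos(np.radians(a)),np.sin(np.radians(a))])
for st,an in((99,range(94,44,-5)),(49,range(45,5,-4)),(9,(6,3,0,-3,-5,-7,-8,-9))):
    print(st,[[*(p(a)-p(st)).round(1).tolist(),a-st] for a in an])
E
```

```text
clock: 10.3
tool_pos: [0.4674, 0.1, 0.2374]
orientation: [-180.0, 0.0, -170.7]
force: [-0.1, 0.5, 0.6]
opening: 0.035
99 [[10.8, 1.2, -5], [21.6, 1.5, -10], [32.5, 0.9, -15], [43.2, -0.8, -20], [53.8, -3.3, -25], [64.1, -6.7, -30], [74.1, -11.1, -35], [83.6, -16.2, -40], [92.7, -22.2, -45], [101.2, -29.0, -50]]
49 [[6.4, -5.9, -4], [12.3, -12.3, -8], [17.8, -19.0, -12], [22.7, -26.2, -16], [27.2, -33.6, -20], [31.2, -41.3, -24], [34.6, -49.3, -28], [37.4, -57.6, -32], [39.6, -66.0, -36], [41.3, -74.5, -40]]
9 [[0.9, -6.5, -3], [1.4, -13.0, -6], [1.5, -19.5, -9], [1.4, -26.0, -12], [1.1, -30.3, -14], [0.6, -34.6, -16], [0.3, -36.8, -17], [0.0, -39.0, -18]]
```

```bash
python3 -m pendant '[[[11,1,0,0,0,-5],[21.5,1.5,0,0,0,-10],[32.5,1,0,0,0,-15],[43,-1,0,0,0,-20],[54,-3.5,0,0,0,-25],[64,-6.5,0,0,0,-30],[74,-11,0,0,0,-35],[83.5,-16,0,0,0,-40],[92.5,-22,0,0,0,-45],[101,-29,0,0,0,-50]]]'
```

```text
clock: 11.55
tool_pos: [0.5688, 0.0709, 0.2378]
orientation: [179.9, 0.0, 139.1]
force: [0.2, 0.3, -0.6]
opening: 0.0354
```

```bash
python3 -m pendant '[[[6.5,-6,0,0,0,-4],[12.5,-12.5,0,0,0,-8],[18,-19,0,0,0,-12],[22.5,-26,0,0,0,-16],[27,-33.5,0,0,0,-20],[31,-41,0,0,0,-24],[34.5,-49,0,0,0,-28],[37.5,-57.5,0,0,0,-32],[39.5,-66,0,0,0,-36],[41.5,-74.5,0,0,0,-40]]]'
```

```text
clock: 12.8
tool_pos: [0.6109, -0.0022, 0.2388]
orientation: [179.8, -0.1, 99.2]
force: [-1.9, 6.5, 4.1]
opening: 0.0349
```

```bash
python3 -m pendant '[[[1,-6.5,0,0,0,-3],[1.5,-13,0,0,0,-6],[1.5,-19.5,0,0,0,-9],[1.5,-26,0,0,0,-12],[1,-30.5,0,0,0,-14],[0.5,-34.5,0,0,0,-16],[0.5,-34.5,0,0,0,-16]]]'; python3 look.py w5
```

```text
clock: 13.68
tool_pos: [0.61, -0.0385, 0.2372]
orientation: [180.0, 0.0, 83.2]
force: [0.6, -0.7, 0.4]
opening: 0.0349
13.675 [ 0.6100466  -0.03847104  0.23717238] [1.79995654e+02 4.11531622e-03 8.32048658e+01] [ 0.61663916 -0.67071678  0.42754803] 0.03485346321167387 [  14.7   14.2   -6.9    0.   -68.9 -111.5]
```

View pics/w5.png

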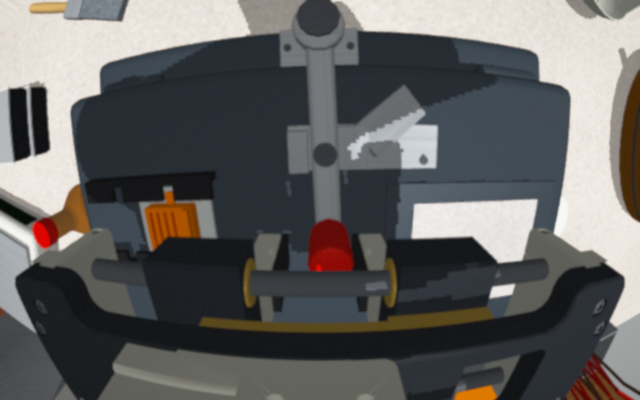

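The wrist view shows the lever over the wedge with the knob at (328,245) between the fingers and no contact force, so it seems to have dropped into the notch. I'll withdraw and check.

```bash
python3 -m pendant '[[[0,0,20,0,0,0],[0,0,50,0,0,0],[30,0,90,0,0,0],[70,0,110,0,0,0],[90,0,120,0,0,0],[90,0,120,0,0,0],[90,0,120,0,0,0]]]'; python3 look.py w6
python3 - <<'E'
from h import *
s=pickle.load(open("pics/w6.pkl","rb"))
cv2.imwrite("pics/w6c.png",cv2.resize(s["pixels"][0:270,100:540,::-1],None,fx=1.8,fy=1.8,interpolation=cv2.INTER_CUBIC))
h=cv2.cvtColor(s["pixels"],cv2.COLOR_RGB2HSV)
m=cv2.inRange(h,(0,170,60),(4,255,255))|cv2.inRange(h,(174,170,60),(180,255,255));n,l,st,c=cv2.connectedComponentsWithStats(m);print([(st[i],c[i].round(1),(wcast(s,*c[i],.26,s["R"],s["t"])*1000).round(1)) for i in range(1,n) if st[i,4]>60])
print("depth" in s)
E
```

```text
clock: 14.6
tool_pos: [0.6995, -0.0381, 0.3564]
orientation: [-179.9, 0.0, 83.2]
force: [-0.6, -1.2, -0.2]
opening: 0.0354
14.6 [ 0.69948825 -0.03809149  0.35635323] [-1.79932663e+02  9.00625220e-03  8.32498035e+01] [-0.56275775 -1.23125558 -0.2087653 ] 0.03538382365381139 [  12.8   20.6   17.2   -0.   -86.7 -109.5]
[(array([299,  80,  29,  27, 597], dtype=int32), array([313.2,  92.9]), array([611.8, -32.6, 260. ])), (array([ 83, 121,  20,  20, 345], dtype=int32), array([ 92.5, 130.2]), array([ 604.1, -254.5,  260. ]))]
True
```

View pics/w6c.png

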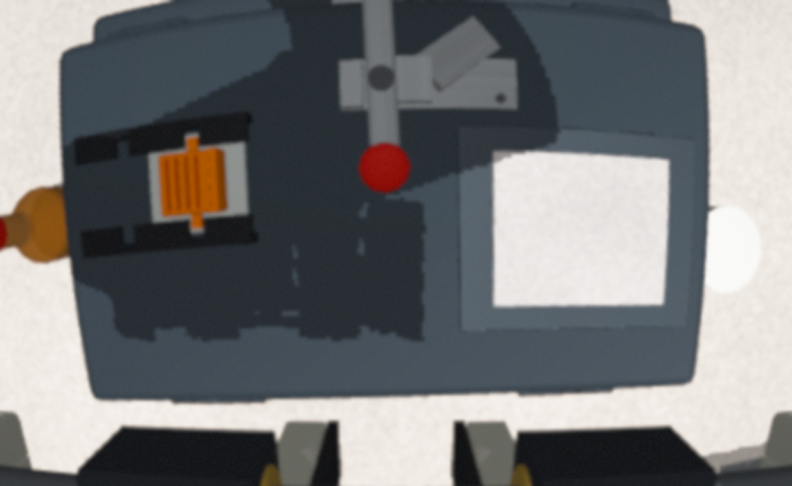

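```bash
python3 - <<'E'
from h import *
s=pickle.load(open("pics/w6.pkl","rb"));D=s["depth"];T=s["tool_from_camera"]
def pt(u,v):
    a=np.array([(u-s["cx"])/s["fx"],(v-s["cy"])/s["fy"]]);r=np.hypot(*a);d=np.r_[a/r*np.sin(r),np.cos(r)]
    z=np.median(D[int(v)-1:int(v)+3,int(u)-1:int(u)+3]);d=d/d[2]*z
    return ((s["R"]@(T[:3,:3]@d+T[:3,3])+s["t"])*1000).round(1)
f=lambda x,y:(100+x/1.8,y/1.8)
for n,q in dict(knob=(384,166),bar=(380,30),bar2=(383,128),rivet=(381,77),lid=(330,180),lid2=(400,370),lidfront=(250,25),pad=(185,185),railA=(240,125),plateL=(350,85),plateR=(505,70)).items():print(n,pt(*f(*q)))
for n,q in dict(earT=(192,136),earB=(198,231)).items():print(n,wcast(s,*f(*q),.209,s["R"],s["t"])*1000)
E
python3 - <<'E'
import sys;sys.path.insert(0,".")
from h import *
s=snapshot("top");W=cloud(s);h=cv2.cvtColor(s["pixels"],cv2.COLOR_RGB2HSV)
cv2.imwrite("pics/top1c.png",cv2.resize(s["pixels"][130:245,225:435,::-1],None,fx=3.8,fy=3.8,interpolation=cv2.INTER_CUBIC))
E
```

```text
knob [611.2 -32.4 260.1]
bar [534.9 -26.4 218.1]
bar2 [589.1 -31.2 218.2]
rivet [561.7 -29.  220. ]
lid [612.3 -64.8 194.8]
lid2 [729.4 -38.4 195.2]
lidfront [ 511.8 -100.2  195.1]
pad [ 602.  -143.6  215.4]
railA [ 573.9 -109.1  208.9]
plateL [561.4 -46.1 207.3]
plateR [559.1  41.2 197.3]
earT [ 574.50214845 -137.88261039  209.        ]
earB [ 629.11425825 -142.42074793  209.        ]
```

View pics/top1c.png

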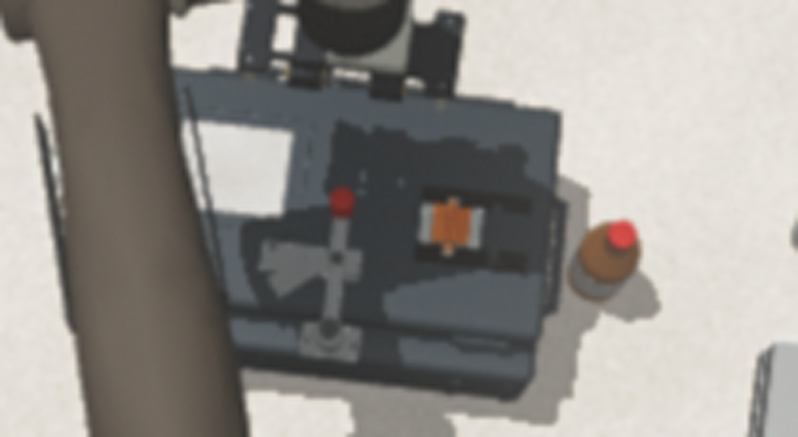

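```bash
python3 -c "
from plant import *
o=get_obs();print(o['clock'],o['force'],o['tool_pos']);print(close_job())"
```

```text
14.7 [-0.0174097  -0.45626544 -0.09086169] [ 0.69928135 -0.03819357  0.35691811]
the job is handed in; nothing more can be done
None
```

The hot box is ready to travel and the job is handed in, at 14.7 s of the 51 s allowed. I closed the lid, shut the vent, then swung the latch over the wedge plate with loosely straddling fingers so the lever could rise and drop.

**Last checks:**
- **Lid:** its top face reads 195 mm at three points, so it is fully down.
- **Vent:** the orange pad reads 215 mm, which is its sprung-up height. Its ears stand in the gaps at the far end and the steam slots are covered.
- **Latch:** the knob top is at 260 mm and the bar top at 218 mm, so the lever is low. It points along the box's +x, within about 1° by the lever's own line.
- **Robot:** it is clear of everything and shows no contact force.

**Disagreements and gaps:**
- **Latch angle:** working from the estimated post position instead gave a latch angle of about 1.89 rad, near the lower edge of the notch range. The lever's own line suggests about 1.92 rad.
- **Lid force:** closing the lid peaked at about 44 N vertical through the fingertips. The 40 N limit names the arm and the gripper's body, so I took it as allowed.
- **Bystanders:** the soy bottle is standing in the last top view and the pots in the last wrist view. The bowl and tubs were only glimpsed at the image edges and not checked again, though I kept well clear of both.

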